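# Take four clicks off the bench step attenuator

## Robot

A 6-joint arm with a two-finger parallel gripper is mounted at the origin on a cart in front of the work surface, level with it; the furniture and walls round the work are solid. World frame = base frame: x ahead of the robot, y to its left, z up, the work surface at z = 0. Lengths are in m, angles in rad, forces in N, time in s.
With the tool pointing down it reaches from about 0.35 to 0.775 m from the base axis. Payload 7.3 kg.
Tool frame: the origin (TCP) lies on the centre line of the jaws, within the pads' length; the fingertips stand 17 mm ahead of it and the grasp point (between the pads) lies 2 mm behind it (tcp_to_tips is the distance from the TCP to the fingertips, in m); z points along the fingers, y is the line along which they close (so a half turn about z gives the same grasp; the last joint's range is limited). The gripper opens to 92 mm and grips with 3 to 60 N. Pads are 19 mm wide; open, the fingers measure 130 mm over their backs; the gripper's body (75 mm by 190 mm) begins 47 mm behind the grasp point.
Start: joints at [-1.417, 0.342, 1.524, -0, 1.275, -0.146], TCP at [0.155, -0.502, 0.244] pointing down, gripper open.
Joint ranges: [-2.53, 2.53], [-0.77, 2.02], [0.04, 2.7], [-1, 4.14], [0.28, 2.66], [-3.11, 3.11]. Speed limits (rad/s): [2.57, 2.57, 3.14, 3.14, 3.14, 3.14].

## Interface

Orientations are given as a rotation vector (axis times angle).
In Python, from station import * gives the robot as it stands.
- The arm moves only by the tool send_rows, never from a script. Its argument "deltas" is a list of rows, each an object with "xyz": the shift along the tool's x, y, z in mm, a list of three; "turn": the turn about the tool's z in rad. A call has 1 to 20 rows; each row shifts and turns the commanded pose from where the row before left it, along the tool's axes as they then stand; what a row does not reach is not made up. A row lasts 1/10 s, in which the tool goes at most 50 mm and 8.59 degrees, less where a joint would pass 70% of its speed; a pose out of reach is approached as far as the arm can. A call with a gripper value outside its range is refused whole. "hand" is the closure, from -1 (fully open) to 1 (shut), set as the call begins (left out, the last holds). The fingers move at their own pace and stop on an object; the grip force is fixed at half the most. Time passes only in rows, so rows that do not move let the fingers close. It gives the time, the measured TCP pose, the force, the opening and the grip force at its end, in the units of the state.
- get_obs(): the state, without advancing time (a new reading comes with each control period).
- camera(name): name is "scene" or "top"; returns (picture, depth): 420x560x3 uint8, red, green, blue; 420x560 float32, m along the optical axis (not along the pixel's ray), 0 where there is no reading.
- camera_params(name): a dict with "fx", "fy", "cx", "cy" (pixels), "dist" ([k1, k2, p1, p2, k3] as OpenCV has them; the pictures are not rectified), "eye" and "orientation" of the camera in the world. Camera axes: x right, y down, z forward; pixel columns grow to the right and rows downward; lengths in m; the calibration is good to about 2 mm. A picture is of the moment at which its call begins. camera_params takes no time and is no camera call.
- close_job(): hands the job in; it is judged then, once.
The state is a dict: "t": time; "q": joint angles; "qvel": joint speeds; "joint_torque": joint torques, N m; "eef_pos": TCP position; "tool_rot": TCP orientation; "ft_force": force on the tool from outside, world axes, zero at the start; "torque": the same for the moment, N m; "finger_gap": finger opening in m; "finger_force": force on a finger pad.
Only numpy, scipy, OpenCV 4.12 (cv2) and the standard library are available. Lean on these libraries where they do the work, as an engineer would, in place of code of your own. Each camera call takes 0.05 s, during which the arm holds its last target. There are 200 camera calls.

## Task

Take four steps off the grey bench attenuator, using a fingertip only: push its toggle lever over towards the robot (standby), push the bar of the large dial round anticlockwise, as seen from above, by exactly four clicks from where it stands without ever going past the fourth, then push the toggle lever back over to the rear (operate). Do not move the dial off its click while the lever stands at operate, do not pinch the dial's bar between the fingers, and leave the small dial and everything else on the desk alone.

Things in the scene. Friction and masses are not known exactly. Their poses are not given: they have to be found in the camera images.
- attenuator: heavy grey metal instrument with a bare aluminium top panel, 140 mm deep (x), 160 mm wide (y), panel top 60 mm above the desk; it does not shift. Origin at the centre of its underside; its x axis points to its rear (away from the robot), y to its left, z up. Large dial's axis at x +2, y -30 mm; toggle lever's pivot at x -32, y +48 mm; small dial's axis at x +42, y +46 mm, 16 mm high and 25 mm across: leave it alone.
- dial (a joint): large dial, rad, grows as it turns clockwise seen from above; 12 sprung click stops 30 degrees (0.524 rad) apart, at 0, 0.524, ... 5.760, with a dead stop at each end. It starts at rest in one of the four top stops (4.189, 4.712, 5.236 or 5.760). Turned by the bar it resists with up to about 0.1 N m, lets go half-way between two stops and jumps by itself, away from the finger, into the next one.
- dial_axis (a point): on the axis of the large dial at the top of its bar, 86 mm above the desk. The dial is black: a round skirt 67 mm across and 6 mm high (its top 68 mm above the desk) under an upright bar 60 mm long, 11 mm thick and 18 mm high (68 to 86 mm above the desk), centred on the axis; a sideways push on either end of the bar turns it. There are at least 35 mm of clear panel round the skirt on the way to the lever and the small dial.
- dial_pointer (a point): top of the pointer end of the large dial's bar, marked by a white line: 30 mm out from dial_axis along the bar, 86 mm above the desk. The bar runs from here through the axis to 30 mm beyond it.
- toggle (a joint): toggle lever, rad: +0.36 tipped to the instrument's rear (operate, as at the start), -0.36 tipped to its front, towards the robot (standby). An over-centre spring snaps it to either end once pushed past upright (0); it takes about 1 N at the tip, more lower down.
- toggle_tip (a point): tip of the toggle lever: a round steel bat handle 38 mm long, 10 mm thick at the tip, its pivot 62 mm above the desk, so the tip is about 97 mm above the desk and swings 13 mm either side of the pivot along the instrument's x axis.
- fine_dial_mark (a point): rim of the small knurled dial, 10 mm from its axis, which must not be turned
- sensor_head: bystander: black plastic sensor box, 91 x 42 x 39 mm, to the right of the attenuator
- coax_tee: bystander: small metal coax tee lying in front of the attenuator, 26 x 45 x 13 mm
- bnc_cap_3: bystander: metal coax cap, 14 mm across, 20 mm high, standing in front of the attenuator
- bnc_cap_4: bystander: a second such cap beside it
- screwdriver: bystander: screwdriver, 155 mm long, lying at the front of the desk, to the right
- mouse: bystander: computer mouse, 108 x 60 x 37 mm, at the front of the desk
- mug: bystander: mug, 93 mm high, to the left
- meter: bystander: hand multimeter, 150 x 74 x 44 mm, far to the left

How it is judged:
On the way, in this order (a step that is already met when the one before it is completed fails the run):
1. the toggle lever is at standby, the dial still where it stood (value of joint toggle below -0.25 rad and distance of dial_pointer from where it was at the start of the episode below 0.0063 m), for 0.2 s.
2. the large dial rests four clicks anticlockwise of its start, the lever at standby (distance of dial_pointer from where it was at the start of the episode between 0.0494 and 0.0542 m and value of joint dial between 1.833 and 3.927 rad and velocity of joint dial between -0.1 and 0.1 rad/s and value of joint toggle below -0.25 rad), for 0.3 s.
3. the toggle lever is back at operate (distance of dial_pointer from where it was at the start of the episode between 0.0494 and 0.0542 m and value of joint dial between 1.833 and 3.927 rad and value of joint toggle above 0.25 rad), for 0.2 s.
At the end, for the whole second after the job is handed in: The large dial rests in the click stop four clicks anticlockwise of where it started (within 0.3 of a click), the toggle lever is tipped to the rear (over 0.25 rad), the small dial has not turned (all of step 3 and velocity of joint dial between -0.1 and 0.1 rad/s and distance of fine_dial_mark from where it was at the start of the episode below 0.004 m); the robot touches nothing.
It fails at once if the dial goes past the fourth click (more than 4.6 clicks from its start) (distance of dial_pointer from where it was at the start of the episode above 0.056 m).
It fails at once if the dial is moved off its click stop while the lever stands at operate (value of joint toggle above 0.1 rad and distance of dial_pointer from where it was at the start of the episode between 0.0071 and 0.0481 m).
It fails at once if the bar of the dial is pinched between the fingers (contact force between each of dial_c1, dial_c2 and the fingers above 2 N or contact force between each of dial_c3, dial_c4 and the fingers above 2 N).
It fails at once if the small dial is turned (distance of fine_dial_mark from where it was at the start of the episode above 0.004 m).
It fails at once if another thing on the desk is shifted or lifted (over 15 mm) (distance of any of mouse, bnc_cap_3, bnc_cap_4, sensor_head, coax_tee, screwdriver, mug, meter from where it was at the start of the episode above 0.015 m).
It also fails if it takes over 64 s, if anything falls off the work surface, if the arm or the gripper's body presses on something with over 40 N, if the wrist force passes 120 N, or if a joint passes its speed limit or range.

## Working session

There is one attempt and no reset: what is moved stays moved. The work goes in short steps, Python scripts to look and compute and a tool call to move; the robot and the scene stay as the last step left them, time stands still between calls to the robot, and variables do not carry over. Pictures are saved under pics/ and viewed, at most 10 in all, crops included, and the job is handed in when it is done.

Besides the shell and the picture viewer there is one more tool, called after "Request:" by a JSON object that holds its "method" and its "body". send_rows: Moves the arm, as the interface text tells. Its arguments: {"type":"object","properties":{"deltas":{"type":"array","items":{"type":"object","properties":{"xyz":{"type":"array","items":{"type":"number"}},"turn":{"type":"number"}}}},"hand":{"type":"number"}},"required":["deltas"]}

```bash
ls; mkdir -p pics; python3 - <<'E'
from station import *
import cv2,numpy as np
for n in("scene","top"):
    p,d=camera(n); cv2.imwrite(f"pics/{n}0.png",p[:,:,::-1]); np.savez(f"{n}0.npz",p=p,d=d)
    print(n,camera_params(n))
o=get_obs();print(o)
E
```

```text
pics
scene {'fx': 440.7638517780377, 'fy': 440.7638517780377, 'cx': 278.5439713399837, 'cy': 203.10168021323972, 'dist': array([0.00163312, 0.        , 0.        , 0.        , 0.        ]), 'eye': array([-0.53155345, -0.64783954,  0.93756052]), 'orientation': array([-1.98203509,  1.05190189, -0.51684969])}
top {'fx': 434.98948401023216, 'fy': 434.98948401023216, 'cx': 275.904017822161, 'cy': 215.44617092380918, 'dist': array([-0.13514947,  0.        ,  0.        ,  0.        ,  0.        ]), 'eye': array([0.15838862, 0.01580725, 1.40455684]), 'orientation': array([-2.13988287,  2.12476016, -0.23709854])}
{'t': 0.1, 'q': array([-1.41701409e+00,  3.42652141e-01,  1.52491492e+00, -7.28574822e-06,
        1.27540920e+00, -1.45988851e-01]), 'qvel': array([-0.00049541, -0.00244227, -0.00271214,  0.00111096,  0.00132765,
       -0.00056667]), 'joint_torque': array([ 1.77400590e-03, -4.32004058e+01, -2.44695050e+01,  7.19782873e-02,
        5.26703009e-02, -5.42052862e-05]), 'eef_pos': array([ 0.15500543, -0.50123958,  0.24311721]), 'tool_rot': array([-3.10500112e+00, -4.68914891e-01,  1.94067194e-05]), 'ft_force': array([-0.02183153,  0.43782655, -0.52808497]), 'torque': array([-0.00828667,  0.03411173, -0.04923678]), 'finger_force': 0.0, 'finger_gap': 0.09149527668399306}
```

View pics/top0.png

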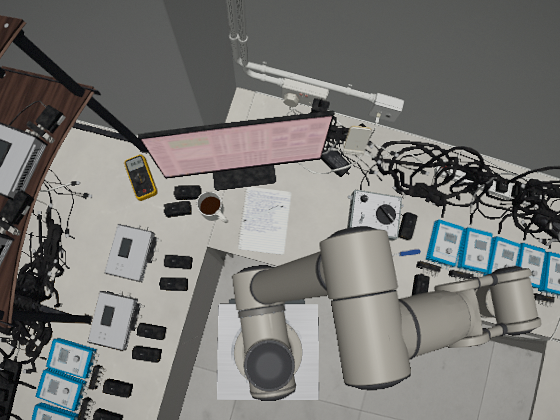

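View pics/scene0.png

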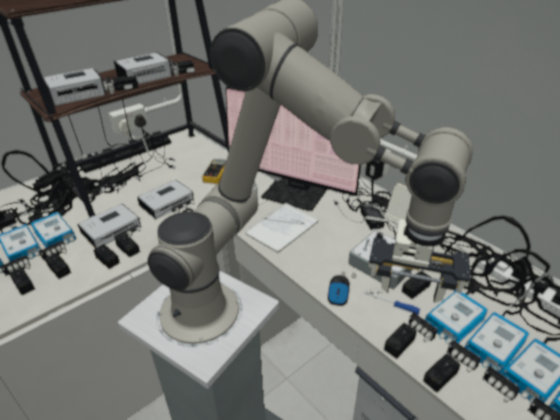

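The top view shows the attenuator at about (375,213), its dial near (387,214) and the arm covering its front edge. In the scene view the gripper hides it. I'll enlarge the top view.

```bash
cat > h.py <<'E'
import numpy as np,cv2
from scipy.spatial.transform import Rotation as R
from station import *
def ray(n,uv):
    c=camera_params(n);K=np.array([[c['fx'],0,c['cx']],[0,c['fy'],c['cy']],[0,0,1]])
    a=cv2.undistortPoints(np.array(uv,float).reshape(-1,1,2),K,c['dist']).reshape(-1,2)
    return c['eye'],np.c_[a,np.ones(len(a))]@R.from_rotvec(c['orientation']).as_matrix().T
def onz(n,uv,z):
    e,d=ray(n,uv); return e+d*((z-e[2])/d[:,2])[:,None]
def depthpt(n,uv,d):
    e,r=ray(n,uv); return np.array([e+r[i]*d[int(round(v)),int(round(u))] for i,(u,v) in enumerate(uv)])
def proj(n,P):
    c=camera_params(n);K=np.array([[c['fx'],0,c['cx']],[0,c['fy'],c['cy']],[0,0,1]])
    Rm=R.from_rotvec(c['orientation']).as_matrix(); P=(np.array(P)-c['eye'])@Rm
    return cv2.projectPoints(P,np.zeros(3),np.zeros(3),K,c['dist'])[0].reshape(-1,2)
E
python3 - <<'E'
from h import *
z=np.load('top0.npz');p=z['p'];d=z['d']
c=p[170:270,330:450];cv2.imwrite('pics/c1.png',cv2.resize(c,None,fx=6,fy=6,interpolation=cv2.INTER_CUBIC)[:,:,::-1])
pts=[(375,200),(360,225),(387,214),(365,197),(355,215),(340,235)]
print(depthpt('top',pts,d).round(4))
E
```

```text
[[ 0.4763 -0.3411  0.0579]
 [ 0.3942 -0.2893  0.0573]
 [ 0.4242 -0.3692  0.0898]
 [ 0.482  -0.3048  0.0737]
 [ 0.4266 -0.2742  0.0569]
 [ 0.258  -0.1018  0.7446]]
```

View pics/c1.png

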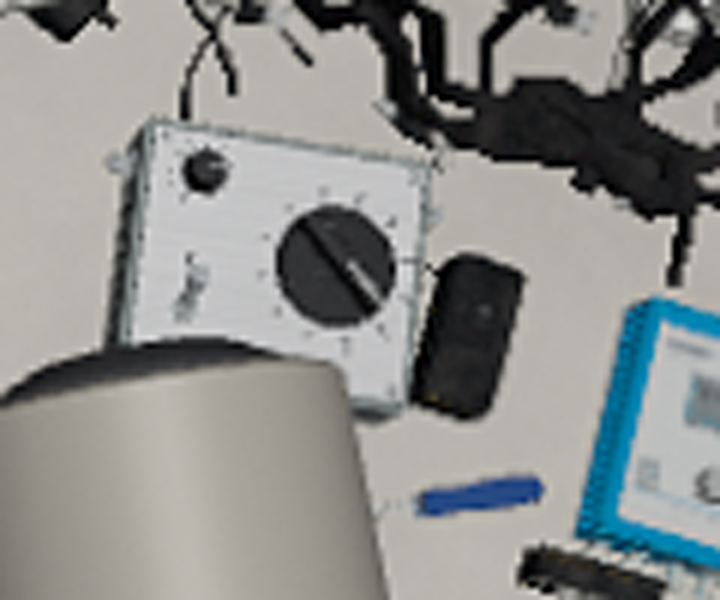

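The crop shows the skirt centred at about crop (336,266). The bar runs from (300,222) to (378,310) with the pointer's white line at lower right, and the toggle is near (190,285). The panel corners are at (150,125), (430,162) and (405,415).

```bash
python3 - <<'E'
from h import *
z=np.load('top0.npz');p=z['p'];d=z['d']
f=lambda c:(np.array(c,float)+.5)/6-.5+[330,170]
g=cv2.cvtColor(p,cv2.COLOR_RGB2GRAY)
# skirt ellipse from dark mask
m=np.zeros_like(g);m[190:232,366:401]=255
k=((g<90)&(m>0)).astype(np.uint8)
n,l,s,c=cv2.connectedComponentsWithStats(k);i=1+np.argmax(s[1:,4]);print(s[i],c[i])
cn=max(cv2.findContours((l==i).astype(np.uint8),0,1)[0],key=len);e=cv2.fitEllipse(cn);print(e)
ax=onz('top',[e[0]],.070)[0];print('axis',ax)
B=onz('top',f([(300,220),(380,312)]),.086);print('bar ends',B,np.linalg.norm(B[0]-B[1]),B.mean(0))
W=onz('top',f([(352,262),(378,298)]),.086);print('white',W,'deg',np.degrees(np.arctan2(*(W[1]-W[0])[[1,0]])))
C=onz('top',f([(150,123),(430,162),(405,415)]),.06);print('corners',C,np.linalg.norm(C[1]-C[0]),np.linalg.norm(C[2]-C[1]))
v=C[0]-C[1];yaw=np.arctan2(-v[0],v[1]);v2=C[1]-C[2];yaw2=np.arctan2(v2[1],v2[0]);print('yaw',np.degrees([yaw,yaw2]))
y=(yaw+yaw2)/2;X=np.array([np.cos(y),np.sin(y)]);Y=np.array([-X[1],X[0]])
o1=ax[:2]-.002*X+.03*Y;o2=(C[0]+C[2])[:2]/2;print('origin',o1,o2)
for o in(o1,o2):
  t=o-.032*X+.048*Y;s=o+.042*X+.046*Y;a=o+.002*X-.03*Y
  print('pivot',t,'tip',t+.013*X,'small',s,'axis',a)
  print(((proj('top',[[*t,.062],[*(t+.013*X),.097],[*s,.076],[*a,.068]])+.5-[330,170])*6-.5).round(0))
print(get_obs()['tool_rot'])
# heights from depth
for n,uv in [('bartop',f([(320,245),(365,293)])),('panel',f([(250,180),(250,320),(400,350)])),('toggle',f([(190,285),(195,265),(185,300),(205,170)]))]: print(n,depthpt('top',uv,d).round(4))
E
```

```text
[376 204  20  20 289] [385.21453287 213.79584775]
((385.44403076171875, 213.8614044189453), (18.36402130126953, 19.26982879638672), 134.02696228027344)
axis [ 0.42862884 -0.3699888   0.07      ]
bar ends [[ 0.44965467 -0.34755252  0.086     ]
 [ 0.40091934 -0.38833288  0.086     ]] 0.06354659226053064 [ 0.42528701 -0.3679427   0.086     ]
white [[ 0.42744459 -0.37451074  0.086     ]
 [ 0.40836064 -0.38760926  0.086     ]] deg -145.53573452766855
corners [[ 0.50774648 -0.27484644  0.06      ]
 [ 0.48838492 -0.42822083  0.06      ]
 [ 0.35032874 -0.40739912  0.06      ]] 0.1545916342318009 0.13961752375961856
yaw [-7.19480321 -8.5767429 ]
origin [ 0.43076371 -0.3399981 ] [ 0.42903761 -0.34112278]
pivot [ 0.40565185 -0.28806165] tip [ 0.41852891 -0.28984523] small [ 0.47867767 -0.30019543] axis [ 0.42862884 -0.3699888 ]
[[181. 310.]
 [199. 273.]
 [205. 169.]
 [334. 266.]]
pivot [ 0.40392574 -0.28918633] tip [ 0.41680281 -0.29096991] small [ 0.47695157 -0.30132012] axis [ 0.42690274 -0.37111348]
[[184. 313.]
 [201. 276.]
 [207. 173.]
 [336. 270.]]
[-3.10500112e+00 -4.68914891e-01  1.94067194e-05]
bartop [[ 0.4386 -0.3607  0.0754]
 [ 0.4113 -0.3813  0.0841]]
panel [[ 0.4765 -0.3277  0.0621]
 [ 0.4005 -0.3249  0.0617]
 [ 0.385  -0.4059  0.0614]]
toggle [[ 0.4148 -0.2881  0.0836]
 [ 0.4243 -0.2898  0.0894]
 [ 0.409  -0.2878  0.0721]
 [ 0.4777 -0.2994  0.0789]]
```

```bash
cat >> h.py <<'E'
AX=np.array([.4275,-.370]);YAW=np.radians(-7.9)
X=np.array([np.cos(YAW),np.sin(YAW)]);Y=np.array([-X[1],X[0]])
PV=np.array([.4045,-.2885])
def steps(goal,tz,xdir,o=None):
    """remaining (tool x,y,z mm, turn rad) from measured pose to goal; xdir in deg"""
    o=o or get_obs();M=R.from_rotvec(o['tool_rot']).as_matrix()
    d=M.T@(np.r_[goal,tz]-o['eef_pos']);a=np.degrees(np.arctan2(M[1,0],M[0,0]))
    return (d*1e3).round(1),round(np.radians(-((xdir-a+180)%360-180)),3),a
E
python3 - <<'E'
from h import *
z=np.load('top0.npz');d=z['d']
print(depthpt('top',[(331,113),(331,120),(333,130),(328,140),(333,150),(300,130),(345,135),(380,130),(385,105),(320,104)],d).round(3))
print(depthpt('top',[(300,160),(330,160),(410,160),(350,180),(420,190)],d).round(3))
# toggle push start: tips z .086 -> TCP z .103
print(steps(PV+.042*X,.2,-7.9), steps(PV+.042*X,.103,-7.9))
E
```

```text
[[ 0.626 -0.152  0.384]
 [ 0.62  -0.156  0.353]
 [ 0.727 -0.216  0.025]
 [ 0.691 -0.198  0.023]
 [ 0.652 -0.212  0.033]
 [ 0.606 -0.078  0.315]
 [ 0.713 -0.258  0.017]
 [ 0.74  -0.385  0.006]
 [ 0.74  -0.349  0.202]
 [ 0.749 -0.152  0.177]]
[[ 0.594 -0.096  0.097]
 [ 0.616 -0.201  0.037]
 [ 0.633 -0.486  0.004]
 [ 0.558 -0.273  0.001]
 [ 0.523 -0.51   0.016]]
(array([ 339.2, -111.7,   43.3]), np.float64(0.438), np.float64(17.175732064268296)) (array([ 339.2, -111.6,  140.3]), np.float64(0.438), np.float64(17.175732064268296))
```

Request:
{"method": "send_rows", "body": {"hand": 1, "deltas": [{"xyz": [20, -6, 0]}, {"xyz": [25, -8, 0]}, {"xyz": [25, -8, 0]}, {"xyz": [25, -8, 0]}, {"xyz": [25, -8, 0]}, {"xyz": [25, -8, 0]}, {"xyz": [25, -8, 0]}, {"xyz": [25, -8, 0]}, {"xyz": [25, -8, 0]}, {"xyz": [25, -8, 0]}, {"xyz": [25, -8, 0]}, {"xyz": [25, -8, 0]}, {"xyz": [25, -8, 0]}, {"xyz": [19, -9, 0]}, {"xyz": [0, 0, 10], "turn": 0.11}, {"xyz": [0, 0, 10], "turn": 0.11}, {"xyz": [0, 0, 10], "turn": 0.11}, {"xyz": [0, 0, 10], "turn": 0.108}, {"xyz": [0, 0, 0]}]}}

```text
validation failed for argument at $.de...
```

```bash
python3 - <<'E'
from h import *
o=get_obs();print(o['t'],o['q'],o['eef_pos'],o['finger_gap'],o['ft_force'])
print(steps(PV+.042*X,.103,-7.9))
a,_=camera('scene');b,_=camera('top')
uv=proj('scene',[[*PV,.08]])[0];u,v=map(int,uv);print(uv,proj('top',[[*PV,.08]]))
A=cv2.resize(a[max(v-60,0):v+60,u-70:u+70],(490,420));B=cv2.resize(b[170:250,330:430],(525,420))
cv2.imwrite('pics/2.png',cv2.resize(np.hstack([A,B]),None,fx=.78,fy=.78)[:,:,::-1])
E
```

```text
0.1 [-1.41701409e+00  3.42652141e-01  1.52491492e+00 -7.28574822e-06
  1.27540920e+00 -1.45988851e-01] [ 0.15500543 -0.50123958  0.24311721] 0.09149527668399306 [-0.02183153  0.43782655 -0.52808497]
(array([ 339.2, -111.6,  140.3]), np.float64(0.438), np.float64(17.175732064268296))
[364.28306719 245.18406339] [[361.22567506 220.5304991 ]]
```

View pics/2.png

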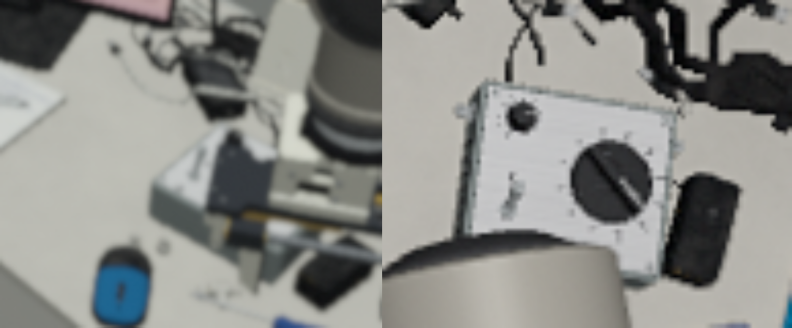

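The call was refused because each row needs both fields, so nothing moved. The lever is visible on the panel at crop (200,150) on the left and (512,195) on the right.

Request:
{"method": "send_rows", "body": {"hand": 1, "deltas": [{"xyz": [20, -6, 0], "turn": 0}, {"xyz": [25, -8, 0], "turn": 0}, {"xyz": [25, -8, 0], "turn": 0}, {"xyz": [25, -8, 0], "turn": 0}, {"xyz": [25, -8, 0], "turn": 0}, {"xyz": [25, -8, 0], "turn": 0}, {"xyz": [25, -8, 0], "turn": 0}, {"xyz": [25, -8, 0], "turn": 0}, {"xyz": [25, -8, 0], "turn": 0}, {"xyz": [25, -8, 0], "turn": 0}, {"xyz": [25, -8, 0], "turn": 0}, {"xyz": [25, -8, 0], "turn": 0}, {"xyz": [25, -8, 0], "turn": 0}, {"xyz": [19, -9, 0], "turn": 0}, {"xyz": [0, 0, 10], "turn": 0.11}, {"xyz": [0, 0, 10], "turn": 0.11}, {"xyz": [0, 0, 10], "turn": 0.11}, {"xyz": [0, 0, 10], "turn": 0.108}, {"xyz": [0, 0, 0], "turn": 0}]}}

```text
t: 2.1
eef_pos: [0.4455, -0.2948, 0.2023]
tool_rot: [-3.132, 0.218, 0.004]
ft_force: [-0.0, -0.7, -0.2]
finger_gap: 0.0007
finger_force: 0.0
```

```bash
cat > look.py <<'E'
import sys
from h import *
o=get_obs();print(o['t'],o['q'].round(3),o['eef_pos'].round(4),o['finger_gap'],o['ft_force'].round(2))
a,_=camera('scene');b,_=camera('top')
u,v=map(int,proj('scene',[[.425,-.33,.08]])[0])
A=cv2.resize(a[v-60:v+60,u-70:u+70],(400,343),interpolation=2);B=cv2.resize(b[175:243,342:422],(400,340),interpolation=2)
cv2.imwrite(f'pics/{sys.argv[1]}.png',np.hstack([A[:340],B])[:,:,::-1])
E
python3 look.py 3; python3 - <<'E'
from h import *
print(steps(PV+.042*X,.103,-7.9))
E
```

```text
2.1 [-0.728  0.397  1.561 -0.     1.187  0.982] [ 0.4455 -0.2948  0.2023] 0.0006736910682590161 [-0.02 -0.68 -0.18]
(array([ -0.2,  -1.1, 100.8]), np.float64(0.003), np.float64(-7.752548458586478))
```

View pics/3.png

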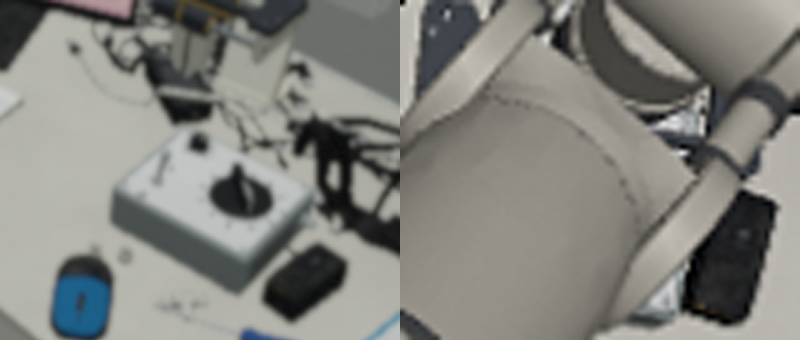

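The scene view is now unobstructed: dial at left-crop (240,190), lever at (163,165) and small dial at (198,143). I'll cross-check the top-view estimates by triangulation.

```bash
python3 - <<'E'
from h import *
p,d=camera('scene');np.savez('s1.npz',p=p,d=d)
g=cv2.cvtColor(p,cv2.COLOR_RGB2GRAY)
u0,v0=map(int,proj('scene',[[.425,-.33,.08]])[0]);ox,oy=u0-70,v0-60
print('pred skirt centre, small top, lever tip, bar ends',(proj('scene',[[*AX,.068],[*(AX+.04*X+.076*Y),.076],[*(PV+.013*X),.097],[*(AX+.03*np.array([-.788,-.616])),.086],[*(AX-.03*np.array([-.788,-.616])),.086]])-[ox,oy]).round(1).tolist())
k=(g[oy:oy+120,ox:ox+140]<75).astype(np.uint8)
n,l,s,c=cv2.connectedComponentsWithStats(k)
for i in range(1,n):
  if 12<s[i][4]<900 and 30<s[i][1]<85 and s[i][0]<110: print(s[i],c[i].round(1))
cv2.imwrite('pics/4.png',cv2.resize(p[oy+38:oy+93,ox+35:ox+115],None,fx=9,fy=9,interpolation=2)[:,:,::-1])
E
```

```text
pred skirt centre, small top, lever tip, bar ends [[83.2, 68.2], [68.3, 48.3], [57.3, 52.6], [86.9, 70.7], [81.2, 56.7]]
[ 56  33  18  10 121] [64.5 37.8]
[101  41  39  48 689] [121.2  62.7]
[67 47  5  6 21] [69.  49.8]
[ 74  58  21  18 214] [83.8 68.2]
[ 85  77  19  21 104] [94.  87.4]
```

View pics/4.png

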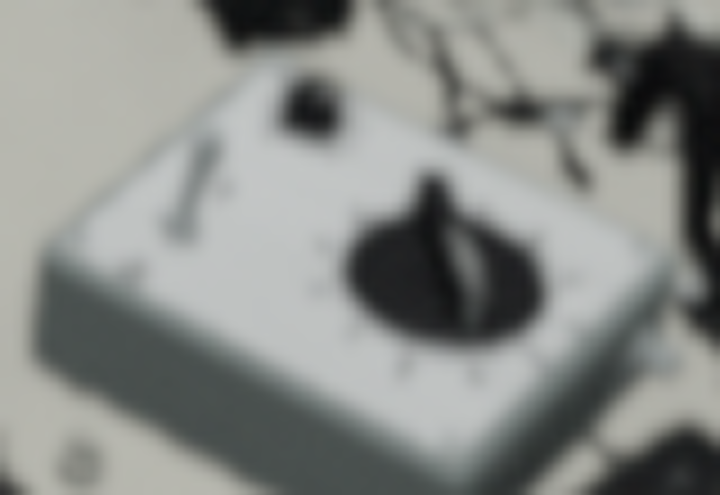

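The image shows the lever tip at (58,54), bar ends at (83,58) and (87,73), and the skirt at (84,69). All lie within about 1 px of the predictions. I'll go down behind the lever.

Request:
{"method": "send_rows", "body": {"deltas": [{"xyz": [0, -1, 20], "turn": 0}, {"xyz": [0, 0, 25], "turn": 0}, {"xyz": [0, 0, 25], "turn": 0}, {"xyz": [0, 0, 20], "turn": 0}, {"xyz": [0, 0, 10], "turn": 0}, {"xyz": [-4, 0, 0], "turn": 0}, {"xyz": [-4, 0, 0], "turn": 0}, {"xyz": [-3, 0, 0], "turn": 0}, {"xyz": [-3, 0, 0], "turn": 0}, {"xyz": [-3, 0, 0], "turn": 0}, {"xyz": [-3, 0, 0], "turn": 0}, {"xyz": [0, 0, 0], "turn": 0}]}}

```text
t: 3.45
eef_pos: [0.4259, -0.2915, 0.1038]
tool_rot: [-3.134, 0.217, 0.001]
ft_force: [0.3, 1.3, 0.3]
finger_gap: 0.0006
finger_force: 0.1
```

Request:
{"method": "send_rows", "body": {"deltas": [{"xyz": [-3, 0, 0], "turn": 0}, {"xyz": [-3, 0, 0], "turn": 0}, {"xyz": [-3, 0, 0], "turn": 0}, {"xyz": [-2, 0, 0], "turn": 0}, {"xyz": [-2, 0, 0], "turn": 0}, {"xyz": [0, 0, 0], "turn": 0}]}}

```text
t: 4.05
eef_pos: [0.4146, -0.2904, 0.1041]
tool_rot: [3.133, -0.217, 0.004]
ft_force: [4.0, -0.7, -1.9]
finger_gap: 0.0002
finger_force: 2.1
```

```bash
python3 look.py 5
```

```text
4.05 [-7.630e-01  4.680e-01  1.764e+00  1.000e-03  9.070e-01  9.460e-01] [ 0.4146 -0.2904  0.1041] 0.00017101565375477514 [ 4.04 -0.69 -1.89]
```

View pics/5.png

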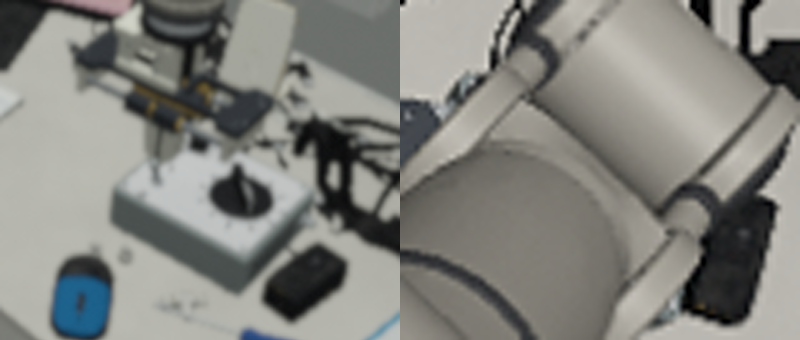

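The finger is against the lever with 4 N of resistance, and the lever, at (155,168), is about upright. I'll push on.

Request:
{"method": "send_rows", "body": {"deltas": [{"xyz": [-2, 0, 0], "turn": 0}, {"xyz": [-2, 0, 0], "turn": 0}, {"xyz": [-2, 0, 0], "turn": 0}, {"xyz": [0, 0, 0], "turn": 0}]}}

```text
t: 4.55
eef_pos: [0.4127, -0.2908, 0.1047]
tool_rot: [3.13, -0.219, 0.018]
ft_force: [20.8, -1.0, -8.5]
finger_gap: 0.0006
finger_force: 12.8
```

Request:
{"method": "send_rows", "body": {"deltas": [{"xyz": [-1, 0, 0], "turn": 0}, {"xyz": [-1, 0, 0], "turn": 0}, {"xyz": [0, 0, 0], "turn": 0}]}}

```text
t: 4.85
eef_pos: [0.4122, -0.2908, 0.1049]
tool_rot: [3.129, -0.219, 0.023]
ft_force: [28.3, 0.0, -11.5]
finger_gap: 0.0003
finger_force: 15.3
```

```bash
python3 look.py 6
```

```text
4.85 [-0.77   0.458  1.778  0.007  0.891  0.936] [ 0.4122 -0.2908  0.1049] 0.0002764339556008595 [ 2.826e+01  1.000e-02 -1.149e+01]
```

View pics/6.png

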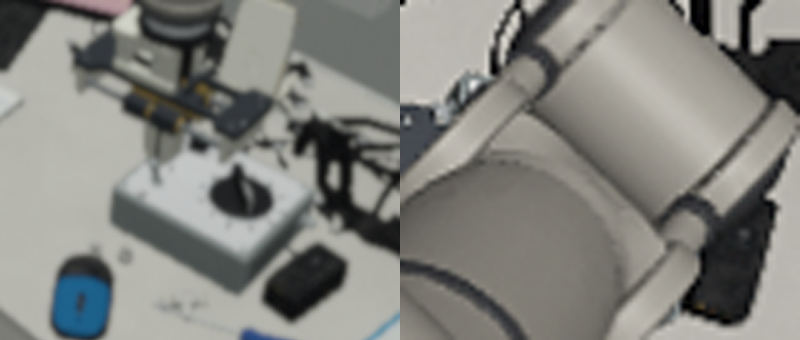

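Force is now 28 N without travel, which is a hard stop, probably the lever already over. I'll back off, rise, and check the lever numerically.

Request:
{"method": "send_rows", "body": {"deltas": [{"xyz": [4, 0, 0], "turn": 0}, {"xyz": [8, 0, 0], "turn": 0}, {"xyz": [8, 0, -5], "turn": 0}, {"xyz": [5, 0, -25], "turn": 0}, {"xyz": [0, 0, -30], "turn": 0}, {"xyz": [0, 0, -30], "turn": 0}, {"xyz": [0, 0, 0], "turn": 0}]}}

```text
t: 5.65
eef_pos: [0.4317, -0.2934, 0.1977]
tool_rot: [3.13, -0.217, 0.007]
ft_force: [0.2, -0.6, -0.7]
finger_gap: 0.0002
finger_force: 0.0
```

```bash
python3 - <<'E'
from h import *
o=get_obs();print(o['t'],o['eef_pos'],o['ft_force'])
p,d=camera('scene');np.savez('s2.npz',p=p,d=d);q=np.load('s1.npz')['p']
g=lambda a:cv2.cvtColor(a,cv2.COLOR_RGB2GRAY).astype(int)
print('base,rear tip,upright,front tip',proj('scene',[[*PV,.062],[*(PV+.013*X),.097],[*PV,.1],[*(PV-.013*X),.097]]).round(1).tolist())
u,v=map(int,proj('scene',[[*PV,.08]])[0])
print(u-9,v-14);print(g(q)[v-14:v+12,u-9:u+10]);print(g(p)[v-14:v+12,u-9:u+10])
E
```

```text
5.65 [ 0.43169021 -0.29342926  0.19773784] [ 0.16604615 -0.58693737 -0.67797053]
base,rear tip,upright,front tip [[363.7, 249.8], [367.3, 238.6], [364.9, 240.0], [362.3, 243.0]]
355 231
[[181 181 181 180 180 179 179 179 179 179 179 179 179 179 176 170 165 163
  166]
 [181 181 181 180 180 180 179 179 179 179 180 179 180 179 178 174 170 172
  179]
 [181 181 181 181 180 180 179 179 180 179 180 179 179 176 172 169 172 181
  188]
 [181 181 182 181 181 180 179 179 179 179 179 178 175 170 166 169 180 189
  192]
 [181 182 182 182 181 180 180 179 179 179 178 174 169 166 170 180 189 194
  192]
 [181 181 182 182 181 181 180 180 179 178 175 169 166 171 181 189 194 195
  192]
 [181 181 182 181 182 181 180 179 177 175 169 165 167 175 185 193 196 196
  191]
 [182 182 182 182 181 181 179 176 173 169 166 165 165 168 178 190 195 196
  191]
 [182 182 182 182 181 180 176 170 167 168 170 162 155 154 167 186 195 196
  193]
 [182 182 182 182 180 176 169 165 170 178 176 157 140 139 159 184 195 196
  195]
 [182 182 181 181 177 171 165 171 182 187 177 151 131 136 161 186 194 196
  196]
 [182 182 181 177 173 1
[... 2599 characters left out ...]
 174 145 122 131 160 182 192 194 194 195 195
  195]
 [188 193 194 194 194 194 191 178 154 134 134 154 179 191 194 194 194 194
  195]
 [188 193 194 194 194 194 192 185 169 155 151 162 182 192 194 194 194 194
  194]
 [187 192 193 192 192 191 192 190 182 177 174 178 187 193 194 194 194 194
  194]
 [181 187 188 185 183 182 187 191 191 189 188 189 192 194 194 194 194 194
  193]
 [163 174 176 171 167 168 181 190 193 193 193 193 193 194 193 193 194 193
  193]
 [140 152 157 154 153 161 178 190 193 194 194 193 194 193 193 193 194 193
  193]
 [116 128 136 141 146 161 179 189 193 194 194 193 194 193 193 193 193 193
  193]
 [ 95 105 116 126 137 151 169 182 188 191 193 193 193 193 193 193 193 193
  193]]
```

The lever is now at standby: its tip moved from about (368,239) to (362,241). Next is the dial.

```bash
python3 - <<'E'
from h import *
p=np.load('s2.npz')['p'];q=np.load('s1.npz')['p']
u0,v0=map(int,proj('scene',[[.425,-.33,.08]])[0]);o=np.array([u0-70,v0-60])
print('dial diff',np.abs(p.astype(int)-q)[o[1]+55:o[1]+80,o[0]+72:o[0]+98].max())
B=onz('scene',np.array([(83,59),(86.9,72.5)])+o,.086);print(B,B.mean(0),np.degrees(np.arctan2(*(B[1]-B[0])[[1,0]])))
for th in(-142,):
  u=np.array([np.cos(np.radians(th)),np.sin(np.radians(th))]);t=np.array([-u[1],u[0]])
  g=AX+.022*u-.0385*t;print(g,steps(g,.15,th+180),steps(g,.092,th+180))
E
```

```text
dial diff 3
[[ 0.44439671 -0.35982425  0.086     ]
 [ 0.39680694 -0.39129921  0.086     ]] [ 0.42060183 -0.37556173  0.086     ] -146.52012228636713
[ 0.3864608  -0.35320614] (array([-35.8,  65.9,  45.6]), np.float64(-0.801), np.float64(-7.9160466289860585)) (array([-35.9,  65.8, 103.6]), np.float64(-0.801), np.float64(-7.9160466289860585))
```

Request:
{"method": "send_rows", "body": {"deltas": [{"xyz": [-12, 22, 0], "turn": 0}, {"xyz": [-12, 22, 0], "turn": 0}, {"xyz": [-12, 22, 0], "turn": 0}, {"xyz": [0, 0, 5], "turn": -0.1}, {"xyz": [0, 0, 5], "turn": -0.1}, {"xyz": [0, 0, 5], "turn": -0.1}, {"xyz": [0, 0, 5], "turn": -0.1}, {"xyz": [0, 0, 5], "turn": -0.1}, {"xyz": [0, 0, 5], "turn": -0.1}, {"xyz": [0, 0, 5], "turn": -0.1}, {"xyz": [0, 0, 5], "turn": -0.1}, {"xyz": [0, 0, 0], "turn": 0}]}}

```text
t: 6.9
eef_pos: [0.3847, -0.3516, 0.1519]
tool_rot: [-2.967, -1.02, 0.003]
ft_force: [0.6, 0.8, 0.4]
finger_gap: 0.0005
finger_force: 0.0
```

```bash
sed -i 's/^AX=.*; *YAW/AX=np.array([.426,-.3705]);YAW/;s/^AX=np.array(\[.4275,-.370\])/AX=np.array([.426,-.3705])/' h.py; cat >> h.py <<'E'
def dial(th,gap,z=.092):
    "tool pose with finger back face parallel to bar at bar angle th (deg), gap m short of it"
    u=np.array([np.cos(np.radians(th)),np.sin(np.radians(th))]);t=np.array([-u[1],u[0]])
    return steps(AX+.022*u-(.0245+gap)*t,z,th+180)
E
python3 - <<'E'
from h import *
print(dial(-143,.012)); print(get_obs()['q'])
E
```

```text
(array([-0.4,  3.7, 59.9]), np.float64(0.017), np.float64(37.96106713091331))
[-8.87464105e-01  4.30624917e-01  1.66320905e+00 -3.47919556e-04
  1.05228855e+00  2.09606169e-02]
```

Request:
{"method": "send_rows", "body": {"deltas": [{"xyz": [0, 0, 15], "turn": 0.017}, {"xyz": [0, 0, 20], "turn": 0}, {"xyz": [0, 0, 15], "turn": 0}, {"xyz": [0, 0, 10], "turn": 0}, {"xyz": [0, 4, 0], "turn": 0}, {"xyz": [0, 4, 0], "turn": 0}, {"xyz": [0, 2, 0], "turn": 0}, {"xyz": [0, 2, 0], "turn": 0}, {"xyz": [0, 0, 0], "turn": 0}]}}

```text
t: 7.8
eef_pos: [0.3933, -0.3627, 0.0942]
tool_rot: [2.979, 0.995, 0.001]
ft_force: [0.5, 0.4, -0.4]
finger_gap: 0.0004
finger_force: 0.0
```

Request:
{"method": "send_rows", "body": {"deltas": [{"xyz": [0, 1, 0], "turn": 0}, {"xyz": [0, 1, 0], "turn": 0}, {"xyz": [0, 0, 0], "turn": 0}]}}

```text
t: 8.1
eef_pos: [0.3942, -0.3639, 0.0938]
tool_rot: [2.979, 0.995, 0.0]
ft_force: [0.2, 0.1, 0.5]
finger_gap: 0.0006
finger_force: 0.0
```

Request:
{"method": "send_rows", "body": {"deltas": [{"xyz": [0, 1, 0], "turn": 0}, {"xyz": [0, 1, 0], "turn": 0}, {"xyz": [0, 0, 0], "turn": 0}]}}

```text
t: 8.4
eef_pos: [0.3954, -0.3656, 0.0937]
tool_rot: [2.98, 0.995, -0.0]
ft_force: [-0.0, -0.5, 0.1]
finger_gap: 0.0003
finger_force: 0.0
```

```bash
python3 - <<'E'
from h import *
o=get_obs();print(dial(-143,0),o['torque']);M=R.from_rotvec(o['tool_rot']).as_matrix();print('tool-frame force',M.T@o['ft_force'])
E
```

```text
(array([-0.5, -2.1,  1.7]), np.float64(-0.001), np.float64(36.946123068117885)) [-0.00623451 -0.01825918  0.04066034]
tool-frame force [-0.31515716  0.41148714 -0.10378789]
```

Request:
{"method": "send_rows", "body": {"deltas": [{"xyz": [0, 1, 2], "turn": 0}, {"xyz": [0, 1, 0], "turn": 0}, {"xyz": [0, 0, 0], "turn": 0}]}}

```text
t: 8.7
eef_pos: [0.3966, -0.3671, 0.0916]
tool_rot: [2.98, 0.995, -0.0]
ft_force: [-0.2, 0.2, 0.4]
finger_gap: 0.0004
finger_force: 0.0
```

Request:
{"method": "send_rows", "body": {"deltas": [{"xyz": [0, 1, 0], "turn": 0}, {"xyz": [0, 1, 0], "turn": 0}, {"xyz": [0, 0, 0], "turn": 0}]}}

```text
t: 9.0
eef_pos: [0.3979, -0.3688, 0.0918]
tool_rot: [2.979, 0.995, 0.0]
ft_force: [-0.4, -0.9, 0.3]
finger_gap: 0.0005
finger_force: 0.0
```

Request:
{"method": "send_rows", "body": {"deltas": [{"xyz": [0, 1, 0], "turn": 0}, {"xyz": [0, 1, 0], "turn": 0}, {"xyz": [0, 0, 0], "turn": 0}]}}

```text
t: 9.3
eef_pos: [0.3991, -0.3704, 0.0918]
tool_rot: [2.979, 0.995, 0.0]
ft_force: [0.1, 0.2, 0.7]
finger_gap: 0.0004
finger_force: 0.0
```

```bash
python3 - <<'E'
from h import *
o=get_obs();print(dial(-143,0));M=R.from_rotvec(o['tool_rot']).as_matrix();print('tool-frame force',M.T@o['ft_force'])
p,d=camera('scene');q=np.load('s2.npz')['p'];print(proj('scene',[[*AX,.086]]))
u0,v0=map(int,proj('scene',[[.425,-.33,.08]])[0]);o=np.array([u0-70,v0-60])
A=p[o[1]+20:o[1]+100,o[0]+25:o[0]+125];cv2.imwrite('pics/7.png',cv2.resize(A,None,fx=7,fy=7,interpolation=2)[:,:,::-1])
E
```

```text
(array([-0.6, -8.2, -0.2]), np.float64(-0.001), np.float64(36.946834261333095))
tool-frame force [ 0.24922593 -0.08956112 -0.65018662]
[[393.98030659 249.90816968]]
```

Request:
{"method": "send_rows", "body": {"deltas": [{"xyz": [0, 1, 0], "turn": 0}, {"xyz": [0, 1, 0], "turn": 0}, {"xyz": [0, 0, 0], "turn": 0}]}}

```text
t: 9.65
eef_pos: [0.3998, -0.3714, 0.0916]
tool_rot: [-2.979, -0.995, 0.001]
ft_force: [-1.0, 2.3, 1.1]
finger_gap: 0.0002
finger_force: 1.4
```

Request:
{"method": "send_rows", "body": {"deltas": [{"xyz": [0, 1, 0], "turn": 0}, {"xyz": [0, 1, 0], "turn": 0}, {"xyz": [0, 0, 0], "turn": 0}]}}

```text
t: 9.95
eef_pos: [0.4006, -0.3728, 0.0915]
tool_rot: [-2.978, -0.995, 0.002]
ft_force: [-3.0, 3.3, 3.5]
finger_gap: 0.0002
finger_force: 2.6
```

```bash
python3 - <<'E'
from h import *
o=get_obs();print(dial(-143,0));M=R.from_rotvec(o['tool_rot']).as_matrix();print('tool-frame force',M.T@o['ft_force'])
p,d=camera('scene')
u0,v0=map(int,proj('scene',[[.425,-.33,.08]])[0]);o=np.array([u0-70,v0-60])
A=p[o[1]+20:o[1]+100,o[0]+25:o[0]+125];cv2.imwrite('pics/7.png',cv2.resize(A,None,fx=7,fy=7,interpolation=2)[:,:,::-1])
E
```

```text
(array([ -0.3, -11. ,  -0.5]), np.float64(-0.001), np.float64(36.95755512354182))
tool-frame force [-0.41214968 -4.43422106 -3.48738078]
```

View pics/7.png

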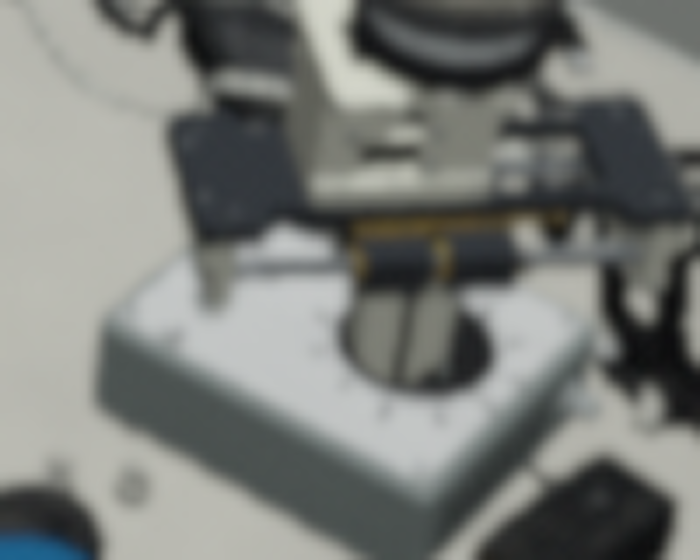

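The fingers, at (405,330), touch the bar on its front-left side, and the lever side is clear. Contact came at a finger half-thickness of about 10 mm. I'll now turn finger and tool about the dial axis in small steps.

Request:
{"method": "send_rows", "body": {"deltas": [{"xyz": [-0.5, 0.8, 0], "turn": -0.035}, {"xyz": [-0.5, 0.8, 0], "turn": -0.035}, {"xyz": [-0.5, 0.8, 0], "turn": -0.035}, {"xyz": [-0.5, 0.8, 0], "turn": -0.035}, {"xyz": [0, 0, 0], "turn": 0}]}}

```text
t: 10.5
eef_pos: [0.4021, -0.3777, 0.0919]
tool_rot: [2.902, 1.201, 0.0]
ft_force: [0.5, -0.6, -0.5]
finger_gap: 0.0004
finger_force: 0.0
```

Request:
{"method": "send_rows", "body": {"deltas": [{"xyz": [-0.5, 0.8, 0], "turn": -0.035}, {"xyz": [-0.5, 0.8, 0], "turn": -0.035}, {"xyz": [0, 0, 0], "turn": 0}]}}

```text
t: 10.8
eef_pos: [0.4027, -0.3794, 0.0918]
tool_rot: [2.858, 1.301, 0.001]
ft_force: [-0.5, -0.2, -0.3]
finger_gap: 0.0006
finger_force: 0.0
```

```bash
cat >> h.py <<'E'
def rep():
    o=get_obs();M=R.from_rotvec(o['tool_rot']).as_matrix();a=np.degrees(np.arctan2(M[1,0],M[0,0]))
    r=M.T@np.r_[AX-o['eef_pos'][:2],0]*1e3
    # bar angle if flush: perpendicular offset of face from axis should be 5.5; lever arm ~ r[0]
    off=r[1]-10-5.5
    print('t',round(o['t'],2),'tool turned',round(a-37,2),'axis in tool',r[:2].round(1),'bar rel deg est',round(a-37-np.degrees(off/r[0]),1),'F tool',(M.T@o['ft_force']).round(1),'z',o['eef_pos'][2].round(4))
E
python3 -c "from h import *;rep()"
```

```text
t 10.8 tool turned 11.94 axis in tool [22.  11.7] bar rel deg est 21.8 F tool [-0.4 -0.3  0.3] z 0.0918
```

Request:
{"method": "send_rows", "body": {"deltas": [{"xyz": [0, 0, 0], "turn": -0.15}, {"xyz": [0, 0, 0], "turn": 0}]}}

```text
t: 11.0
eef_pos: [0.4025, -0.3791, 0.0918]
tool_rot: [2.753, 1.513, 0.0]
ft_force: [-0.8, -0.4, 0.2]
finger_gap: 0.0002
finger_force: 0.0
```

```bash
python3 -c "
from h import *;rep();p,d=camera('scene');np.savez('s3.npz',p=p)
g=cv2.cvtColor(p,cv2.COLOR_RGB2GRAY)
for r in (0,30,60,90,120):
    u=np.radians(-143+r);print(r,proj('scene',[[*(AX+s*.03*np.array([np.cos(u),np.sin(u)])),.086] for s in(1,-1)]).round(1).tolist())
print(g[234:262,380:408])"
```

```text
t 11.0 tool turned 20.59 axis in tool [19.9 15.2] bar rel deg est 21.5 F tool [-0.8 -0.5 -0.2] z 0.0918
0 [[396.7, 257.1], [391.4, 243.0]]
30 [[401.6, 255.9], [386.6, 244.1]]
60 [[404.4, 253.1], [383.7, 246.8]]
90 [[404.4, 249.5], [383.6, 250.3]]
120 [[401.6, 246.1], [386.2, 253.8]]
[[ 58  65  81  94 102 107 109 117 128 138 145 152 163 170 173 174 170 158
  148 140 129 119 109 100  90  80  67  57]
 [ 56  59  67  80  93 103 111 125 144 156 159 159 163 160 153 147 140 129
  116 107  99  88  78  68  60  54  50  50]
 [ 55  57  60  67  80  94 108 127 147 157 154 147 142 135 126 115 107  98
   86  77  67  59  52  50  50  52  55  58]
 [ 56  55  55  59  67  81  97 114 130 136 130 120 112 105  97  86  76  67
   59  56  54  52  52  54  57  59  62  61]
 [ 54  56  55  56  58  66  80  95 106 107 100  88  81  75  67  59  55  53
   56  60  64  63  60  59  61  60  59  58]
 [ 55  57  56  56  53  55  63  73  78  78  67  57  53  55  56  57  61  63
   65  69  70  66  60  61  63  60  57  56]
 [ 55  56  55  52  49  46  46  48  50  48  41  39  48  60  65  67  70  70
   69  67  65  63  62  72  75  66  55  5
[... 1760 characters left out ...]
178 182 174 140  88  54  53  70  86  97 107 117 120 119 111  94  94 109
  116 109  88  69  64  55  59 112 162 185]
 [189 190 185 163 123  81  55  55  70  87 101 114 120 119 109  93  96 109
  110  95  69  56  60  53  64 120 169 190]
 [195 195 192 180 155 121  84  58  55  71  92 109 118 118 108  93  98 105
   97  74  47  44  54  56  85 138 178 192]
 [196 196 194 187 173 155 126  93  68  63  79  98 111 113 104  90  94  94
   76  52  36  38  55  80 120 162 184 189]
 [196 196 193 186 179 175 163 138 111  87  77  84  97 102  95  81  81  74
   57  46  46  57  83 120 156 181 190 187]
 [196 196 194 188 184 187 185 173 156 135 114 103 100 101  91  78  73  72
   68  75  90 105 127 155 178 190 193 187]]
```

Request:
{"method": "send_rows", "body": {"deltas": [{"xyz": [-0.5, 0.7, 0], "turn": -0.035}, {"xyz": [-0.5, 0.7, 0], "turn": -0.035}, {"xyz": [-0.5, 0.7, 0], "turn": -0.035}, {"xyz": [-0.5, 0.7, 0], "turn": -0.035}, {"xyz": [-0.5, 0.7, 0], "turn": -0.035}, {"xyz": [-0.5, 0.7, 0], "turn": -0.035}, {"xyz": [-0.5, 0.7, 0], "turn": -0.035}, {"xyz": [0, 0, 0], "turn": 0}]}}

```text
t: 11.85
eef_pos: [0.4048, -0.3842, 0.0917]
tool_rot: [-2.551, -1.833, 0.001]
ft_force: [-1.6, 0.9, 0.9]
finger_gap: 0.0003
finger_force: 1.2
```

```bash
python3 -c "from h import *;rep()"
```

```text
t 11.85 tool turned 34.4 axis in tool [19.8 15.8] bar rel deg est 33.6 F tool [ 0.4 -1.8 -0.9] z 0.0917
```

Request:
{"method": "send_rows", "body": {"deltas": [{"xyz": [-0.5, 0.7, 0], "turn": -0.035}, {"xyz": [-0.5, 0.7, 0], "turn": -0.035}, {"xyz": [0, 0, 0], "turn": 0}]}}

```text
t: 12.15
eef_pos: [0.4056, -0.3858, 0.0917]
tool_rot: [-2.485, -1.922, 0.001]
ft_force: [-4.0, -0.5, 1.1]
finger_gap: 0.0002
finger_force: 1.8
```

Request:
{"method": "send_rows", "body": {"deltas": [{"xyz": [-0.5, 0.7, 0], "turn": -0.035}, {"xyz": [-0.5, 0.7, 0], "turn": -0.035}, {"xyz": [0, 0, 0], "turn": 0}]}}

```text
t: 12.45
eef_pos: [0.4073, -0.3874, 0.0919]
tool_rot: [2.415, 2.008, -0.0]
ft_force: [-3.0, -1.6, 1.7]
finger_gap: 0.0002
finger_force: 1.4
```

```bash
python3 -c "from h import *;rep()"
```

```text
t 12.45 tool turned 42.47 axis in tool [20.  15.3] bar rel deg est 43.1 F tool [-2.1 -2.7 -1.7] z 0.0919
```

Request:
{"method": "send_rows", "body": {"deltas": [{"xyz": [-0.5, 0.7, 0], "turn": -0.035}, {"xyz": [0, 0, 0], "turn": 0}]}}

```text
t: 12.65
eef_pos: [0.4081, -0.3879, 0.092]
tool_rot: [2.379, 2.05, -0.0]
ft_force: [-2.2, -0.8, 2.3]
finger_gap: 0.0005
finger_force: 1.1
```

Request:
{"method": "send_rows", "body": {"deltas": [{"xyz": [-0.5, 0.7, 0], "turn": -0.035}, {"xyz": [0, 0, 0], "turn": 0}]}}

```text
t: 12.85
eef_pos: [0.4089, -0.3884, 0.0919]
tool_rot: [2.343, 2.092, 0.0]
ft_force: [-0.3, -1.9, 1.5]
finger_gap: 0.0006
finger_force: 0.8
```

```bash
python3 -c "from h import *;rep()"
```

```text
t 12.85 tool turned 46.52 axis in tool [19.7 15. ] bar rel deg est 48.1 F tool [-1.9 -0.1 -1.5] z 0.0919
```

Request:
{"method": "send_rows", "body": {"deltas": [{"xyz": [-0.5, 0.7, 0], "turn": -0.035}, {"xyz": [0, 0, 0], "turn": 0}]}}

```text
t: 13.05
eef_pos: [0.4095, -0.3886, 0.0917]
tool_rot: [2.306, 2.133, 0.001]
ft_force: [0.6, 0.5, -0.1]
finger_gap: 0.0004
finger_force: 0.0
```

```bash
python3 -c "from h import *;rep()"
```

```text
t 13.05 tool turned 48.54 axis in tool [19.3 15. ] bar rel deg est 50.0 F tool [0.5 0.5 0.1] z 0.0917
```

Request:
{"method": "send_rows", "body": {"deltas": [{"xyz": [-0.5, 0.7, 0], "turn": -0.035}, {"xyz": [-0.5, 0.7, 0], "turn": -0.035}, {"xyz": [0, 0, 0], "turn": 0}]}}

```text
t: 13.35
eef_pos: [0.4107, -0.3896, 0.0916]
tool_rot: [-2.23, -2.213, -0.001]
ft_force: [-0.5, -0.1, -0.7]
finger_gap: 0.0007
finger_force: 0.0
```

```bash
python3 -c "from h import *;rep()"
```

```text
t 13.35 tool turned 52.55 axis in tool [19.2 15.1] bar rel deg est 53.7 F tool [-0.1 -0.5  0.7] z 0.0916
```

Request:
{"method": "send_rows", "body": {"deltas": [{"xyz": [-0.5, 0.7, 0], "turn": -0.035}, {"xyz": [-0.5, 0.7, 0], "turn": -0.035}, {"xyz": [-0.5, 0.7, 0], "turn": -0.035}, {"xyz": [-0.5, 0.7, 0], "turn": -0.035}, {"xyz": [-0.5, 0.7, 0], "turn": -0.035}, {"xyz": [-0.5, 0.7, 0], "turn": -0.035}, {"xyz": [0, 0, 0], "turn": 0}]}}

```text
t: 14.05
eef_pos: [0.4142, -0.3925, 0.0916]
tool_rot: [-1.985, -2.433, 0.001]
ft_force: [-4.4, -2.0, 0.3]
finger_gap: 0.0006
finger_force: 2.0
```

```bash
python3 -c "from h import *;rep()"
```

```text
t 14.05 tool turned 64.58 axis in tool [19.2 15.9] bar rel deg est 63.3 F tool [-1.1 -4.7 -0.3] z 0.0916
```

Request:
{"method": "send_rows", "body": {"deltas": [{"xyz": [-0.5, 0.7, 0], "turn": -0.035}, {"xyz": [-0.5, 0.7, 0], "turn": -0.035}, {"xyz": [-0.5, 0.7, 0], "turn": -0.035}, {"xyz": [0, 0, 0], "turn": 0}]}}

```text
t: 14.45
eef_pos: [0.4173, -0.3938, 0.0919]
tool_rot: [1.855, 2.534, -0.001]
ft_force: [-2.2, -2.7, 1.1]
finger_gap: 0.0003
finger_force: 1.5
```

```bash
python3 -c "from h import *;rep()"
```

```text
t 14.45 tool turned 70.59 axis in tool [19.6 15.3] bar rel deg est 71.0 F tool [-2.  -2.9 -1.1] z 0.0919
```

Request:
{"method": "send_rows", "body": {"deltas": [{"xyz": [-0.5, 0.7, 0], "turn": -0.035}, {"xyz": [-0.5, 0.7, 0], "turn": -0.035}, {"xyz": [0, 0, 0], "turn": 0}]}}

```text
t: 14.75
eef_pos: [0.4194, -0.3939, 0.0918]
tool_rot: [1.765, 2.598, 0.001]
ft_force: [-0.1, 0.0, 0.2]
finger_gap: 0.0005
finger_force: 0.0
```

```bash
python3 -c "from h import *;rep()"
```

```text
t 14.75 tool turned 74.6 axis in tool [19.3 14.8] bar rel deg est 76.8 F tool [ 0.1 -0.1 -0.2] z 0.0918
```

Request:
{"method": "send_rows", "body": {"deltas": [{"xyz": [-0.5, 0.7, 0], "turn": -0.035}, {"xyz": [0, 0, 0], "turn": 0}]}}

```text
t: 14.95
eef_pos: [0.42, -0.3938, 0.0916]
tool_rot: [1.72, 2.629, 0.001]
ft_force: [-0.1, -0.4, -0.4]
finger_gap: 0.0001
finger_force: 0.2
```

```bash
python3 -c "from h import *;rep()"
```

```text
t 14.95 tool turned 76.62 axis in tool [19.  14.8] bar rel deg est 78.8 F tool [-0.4 -0.2  0.4] z 0.0916
```

Request:
{"method": "send_rows", "body": {"deltas": [{"xyz": [-0.5, 0.7, 0], "turn": -0.035}, {"xyz": [0, 0, 0], "turn": 0}]}}

```text
t: 15.15
eef_pos: [0.4207, -0.3941, 0.0916]
tool_rot: [-1.673, -2.659, -0.0]
ft_force: [0.2, -0.1, 0.5]
finger_gap: 0.0006
finger_force: 0.3
```

```bash
python3 -c "from h import *;rep()"
```

```text
t 15.15 tool turned 78.63 axis in tool [19. 15.] bar rel deg est 80.2 F tool [-0.1  0.1 -0.5] z 0.0916
```

Third click is in. Now the fourth, carefully.

Request:
{"method": "send_rows", "body": {"deltas": [{"xyz": [-0.5, 0.7, 0], "turn": -0.035}, {"xyz": [-0.5, 0.7, 0], "turn": -0.035}, {"xyz": [-0.5, 0.7, 0], "turn": -0.035}, {"xyz": [-0.5, 0.7, 0], "turn": -0.035}, {"xyz": [-0.5, 0.7, 0], "turn": -0.035}, {"xyz": [-0.5, 0.7, 0], "turn": -0.035}, {"xyz": [-0.5, 0.7, 0], "turn": -0.035}, {"xyz": [0, 0, 0], "turn": 0}]}}

```text
t: 15.95
eef_pos: [0.4258, -0.3956, 0.0919]
tool_rot: [-1.336, -2.843, 0.003]
ft_force: [-5.5, -4.5, 2.4]
finger_gap: 0.0004
finger_force: 2.9
```

```bash
python3 -c "from h import *;rep()"
```

```text
t 15.95 tool turned 92.68 axis in tool [19.2 16.2] bar rel deg est 90.7 F tool [ 0.  -7.1 -2.3] z 0.0919
```

Request:
{"method": "send_rows", "body": {"deltas": [{"xyz": [-0.5, 0.7, 0], "turn": -0.035}, {"xyz": [-0.5, 0.7, 0], "turn": -0.035}, {"xyz": [-0.5, 0.7, 0], "turn": -0.035}, {"xyz": [0, 0, 0], "turn": 0}]}}

```text
t: 16.35
eef_pos: [0.4294, -0.3953, 0.0922]
tool_rot: [1.185, 2.908, -0.002]
ft_force: [0.2, -1.8, 0.4]
finger_gap: 0.0002
finger_force: 1.1
```

```bash
python3 -c "from h import *;rep()"
```

```text
t 16.35 tool turned 98.66 axis in tool [19.8 15.4] bar rel deg est 99.1 F tool [-1.4 -1.1 -0.4] z 0.0922
```

Request:
{"method": "send_rows", "body": {"deltas": [{"xyz": [-0.5, 0.7, 0], "turn": -0.035}, {"xyz": [0, 0, 0], "turn": 0}]}}

```text
t: 16.55
eef_pos: [0.4301, -0.395, 0.0921]
tool_rot: [1.133, 2.929, -0.002]
ft_force: [-1.4, -3.6, 2.1]
finger_gap: 0.0005
finger_force: 2.2
```

```bash
python3 -c "from h import *;rep()"
```

```text
t 16.55 tool turned 100.69 axis in tool [19.5 15.3] bar rel deg est 101.3 F tool [-1.4 -3.6 -2.1] z 0.0921
```

Request:
{"method": "send_rows", "body": {"deltas": [{"xyz": [-0.5, 0.7, 0], "turn": -0.035}, {"xyz": [0, 0, 0], "turn": 0}]}}

```text
t: 16.75
eef_pos: [0.4309, -0.395, 0.0921]
tool_rot: [1.082, 2.948, -0.003]
ft_force: [-2.7, -5.3, 2.2]
finger_gap: 0.0005
finger_force: 2.6
```

```bash
python3 -c "from h import *;rep()"
```

```text
t 16.75 tool turned 102.7 axis in tool [19.5 15.5] bar rel deg est 102.6 F tool [-1.4 -5.8 -2.2] z 0.0921
```

Request:
{"method": "send_rows", "body": {"deltas": [{"xyz": [-0.5, 0.7, 0], "turn": -0.035}, {"xyz": [0, 0, 0], "turn": 0}]}}

```text
t: 16.95
eef_pos: [0.4316, -0.3949, 0.0921]
tool_rot: [1.03, 2.967, -0.003]
ft_force: [-2.6, -5.9, 2.0]
finger_gap: 0.0004
finger_force: 2.9
```

```bash
python3 -c "from h import *;rep()"
```

```text
t 16.95 tool turned 104.71 axis in tool [19.5 15.7] bar rel deg est 104.1 F tool [-1.6 -6.2 -2. ] z 0.0921
```

Request:
{"method": "send_rows", "body": {"deltas": [{"xyz": [-0.3, 0.5, 0], "turn": -0.02}, {"xyz": [0, 0, 0], "turn": 0}]}}

```text
t: 17.15
eef_pos: [0.432, -0.3949, 0.0921]
tool_rot: [1.001, 2.977, -0.004]
ft_force: [-2.6, -6.6, 1.9]
finger_gap: 0.0005
finger_force: 3.2
```

```bash
python3 -c "from h import *;rep()"
```

```text
t 17.15 tool turned 105.83 axis in tool [19.5 15.8] bar rel deg est 104.8 F tool [-2.  -6.8 -1.8] z 0.0921
```

The force is rising rather than dropping, so I'll back off, lift and check the bar angle in the image.

Request:
{"method": "send_rows", "body": {"deltas": [{"xyz": [0, -4, 0], "turn": 0}, {"xyz": [0, -8, 0], "turn": 0}, {"xyz": [0, -3, -20], "turn": 0}, {"xyz": [0, 0, -40], "turn": 0}, {"xyz": [0, 0, -45], "turn": 0}, {"xyz": [0, 0, -45], "turn": 0}, {"xyz": [0, 0, 0], "turn": 0}]}}

```text
t: 17.85
eef_pos: [0.4248, -0.4075, 0.2484]
tool_rot: [0.996, 2.969, -0.009]
ft_force: [0.9, -1.1, -0.2]
finger_gap: 0.0006
finger_force: 0.0
```

```bash
cat > white.py <<'E'
from h import *
rep();p,d=camera('scene');np.savez('s4.npz',p=p)
def sample(img,lab):
    g=cv2.cvtColor(img,cv2.COLOR_RGB2GRAY).astype(np.float32);out={}
    for r in range(0,360,10):
        u=np.radians(-143+r);P=[[*(AX+[.0015,-.003]+s*np.array([np.cos(u),np.sin(u)])),.086] for s in np.linspace(.012,.027,6)]
        uv=proj('scene',P).astype(np.float32);out[r]=int(cv2.remap(g,uv[:,:1],uv[:,1:],1).mean())
    print(lab,out)
sample(np.load('s2.npz')['p'],'start');sample(p,'now')
u0,v0=map(int,proj('scene',[[.425,-.33,.08]])[0]);o=np.array([u0-70,v0-60])
a=[cv2.resize(i[o[1]+35:o[1]+95,o[0]+45:o[0]+110],None,fx=6,fy=6,interpolation=2) for i in(np.load('s2.npz')['p'],p)]
cv2.imwrite('pics/8.png',np.hstack(a)[:,:,::-1])
E
python3 white.py
```

```text
t 17.85 tool turned 105.89 axis in tool [21.4 30.2] bar rel deg est 66.4 F tool [-1.4 -0.3  0.2] z 0.2484
start {0: 89, 10: 75, 20: 54, 30: 42, 40: 39, 50: 46, 60: 65, 70: 88, 80: 110, 90: 129, 100: 148, 110: 157, 120: 161, 130: 162, 140: 162, 150: 162, 160: 147, 170: 102, 180: 56, 190: 57, 200: 85, 210: 105, 220: 114, 230: 110, 240: 95, 250: 71, 260: 50, 270: 36, 280: 32, 290: 31, 300: 30, 310: 28, 320: 27, 330: 27, 340: 37, 350: 67}
now {0: 30, 10: 30, 20: 30, 30: 31, 40: 33, 50: 41, 60: 58, 70: 73, 80: 82, 90: 84, 100: 79, 110: 76, 120: 92, 130: 122, 140: 146, 150: 163, 160: 171, 170: 172, 180: 169, 190: 165, 200: 157, 210: 146, 220: 136, 230: 122, 240: 102, 250: 75, 260: 53, 270: 38, 280: 33, 290: 31, 300: 27, 310: 22, 320: 20, 330: 22, 340: 26, 350: 28}
```

View pics/8.png

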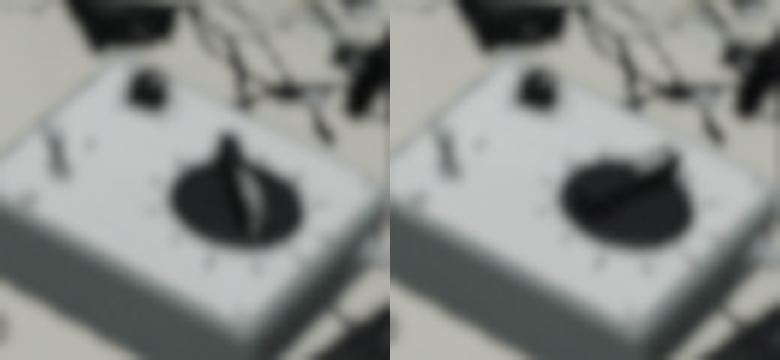

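The right half shows the bar now tilted up to the right, with its pointer end at (675,160) and its far end near (580,212). I'll compare that with the predictions.

```bash
python3 - <<'E'
from h import *
p=np.load('s4.npz')['p'];u0,v0=map(int,proj('scene',[[.425,-.33,.08]])[0]);o=np.array([u0-70+45,v0-60+35])
for r in (0,90,105,120,135,150):
    u=np.radians(-143+r);print(r,((proj('scene',[[*(AX+s*.03*np.array([np.cos(u),np.sin(u)])),.086] for s in(1,-1)])+[1,1]-o)*6+[390,0]).round(0).tolist())
g=cv2.cvtColor(p,cv2.COLOR_RGB2GRAY);print(g[o[1]+22:o[1]+42,o[0]+28:o[0]+52])
E
```

```text
0 [[646.0, 222.0], [614.0, 138.0]]
90 [[692.0, 177.0], [567.0, 182.0]]
105 [[686.0, 166.0], [573.0, 193.0]]
120 [[676.0, 156.0], [583.0, 203.0]]
135 [[662.0, 148.0], [597.0, 211.0]]
150 [[647.0, 142.0], [612.0, 218.0]]
[[197 197 197 197 196 196 195 196 196 196 197 196 196 196 195 193 189 183
  178 177 177 177 176 168]
 [198 197 197 197 197 196 194 193 193 194 196 196 196 195 194 191 185 175
  171 175 178 178 177 174]
 [197 196 197 197 196 194 189 183 185 188 189 190 191 190 186 178 167 153
  148 160 172 180 182 180]
 [194 190 190 191 190 184 172 160 162 167 169 171 174 173 167 156 146 130
  117 128 153 179 189 188]
 [190 180 176 173 167 157 137 120 119 125 128 132 139 145 144 137 127 109
   84  89 135 177 192 193]
 [187 167 150 135 120 105  87  72  68  72  75  81  97 114 120 112  95  74
   53  72 130 174 191 195]
 [181 152 118  90  69  54  45  41  40  41  41  46  61  78  83  72  52  36
   35  73 127 165 185 193]
 [165 125  82  54  41  36  35  34  34  35  33  33  37  44  41  33  25  22
   32  72 116 152 178 191]
 [142  91  53  38  35  35  34  34  33  32  29  28  26  24  21  18  18  22
[... 439 characters left out ...]
90  50  29  22  19  20  21  21  27  30  33  33  34  34  34  34  35
   34  35  35  54 111 161]
 [162 124  81  46  30  25  24  26  29  31  32  34  34  34  33  35  34  34
   33  35  37  59 117 167]
 [180 156 119  80  50  38  33  33  33  34  35  34  35  34  35  36  34  35
   35  36  46  79 134 175]
 [186 172 151 123  90  63  48  42  40  38  35  37  36  37  35  35  35  37
   38  46  72 116 157 182]
 [185 176 173 161 137 110  84  65  56  48  45  44  43  42  41  41  40  47
   61  79 115 153 178 188]
 [186 183 186 183 172 155 133 111  97  86  77  70  65  61  62  64  69  86
  106 125 151 175 189 192]
 [192 191 193 193 189 181 167 152 145 136 128 119 111 107 108 112 119 135
  152 163 172 180 187 187]]
```

The pointer end is at (675,160), against (676,156) predicted for 120° and (692,177) for 90°, so four clicks are done. Now the lever.

```bash
python3 - <<'E'
from h import *
print(steps(PV-.044*X,.2,172.1),get_obs()['q'])
E
```

```text
(array([125.4,  61. ,  44. ]), np.float64(-0.51), np.float64(142.89574253478153)) [-8.95101966e-01  4.53145917e-01  1.34845950e+00  5.12358289e-04
  1.33390645e+00 -1.81842253e+00]
```

Request:
{"method": "send_rows", "body": {"deltas": [{"xyz": [20, 10, 0], "turn": 0}, {"xyz": [25, 12, 0], "turn": 0}, {"xyz": [25, 12, 0], "turn": 0}, {"xyz": [25, 12, 0], "turn": 0}, {"xyz": [20, 10, 0], "turn": 0}, {"xyz": [10, 5, 0], "turn": 0}, {"xyz": [0, 0, 8], "turn": -0.1}, {"xyz": [0, 0, 8], "turn": -0.1}, {"xyz": [0, 0, 8], "turn": -0.1}, {"xyz": [0, 0, 10], "turn": -0.1}, {"xyz": [0, 0, 10], "turn": -0.11}, {"xyz": [0, 0, 0], "turn": 0}]}}

```text
t: 19.1
eef_pos: [0.3595, -0.2811, 0.1957]
tool_rot: [-0.214, -3.131, -0.005]
ft_force: [-0.6, 0.5, 0.6]
finger_gap: 0.0006
finger_force: 0.0
```

```bash
python3 - <<'E'
from h import *
print(steps(PV-.044*X,.104,172.1),get_obs()['q'])
E
```

```text
(array([-1.9, -1.4, 91.7]), np.float64(0.001), np.float64(172.1830107710333)) [-8.31804959e-01  2.68600752e-01  1.77461796e+00  1.13204159e-04
  1.10263434e+00 -2.26621588e+00]
```

Request:
{"method": "send_rows", "body": {"deltas": [{"xyz": [0, -1, 20], "turn": 0}, {"xyz": [0, 0, 25], "turn": 0}, {"xyz": [0, 0, 25], "turn": 0}, {"xyz": [0, 0, 15], "turn": 0}, {"xyz": [0, 0, 6], "turn": 0}, {"xyz": [-4, 0, 0], "turn": 0}, {"xyz": [-4, 0, 0], "turn": 0}, {"xyz": [-4, 0, 0], "turn": 0}, {"xyz": [-3, 0, 0], "turn": 0}, {"xyz": [-3, 0, 0], "turn": 0}, {"xyz": [-3, 0, 0], "turn": 0}, {"xyz": [0, 0, 0], "turn": 0}]}}

```text
t: 20.3
eef_pos: [0.3813, -0.2856, 0.1068]
tool_rot: [0.214, 3.134, -0.001]
ft_force: [-0.0, 0.6, -0.0]
finger_gap: 0.0005
finger_force: 0.0
```

Request:
{"method": "send_rows", "body": {"deltas": [{"xyz": [-3, 0, 0], "turn": 0}, {"xyz": [-3, 0, 0], "turn": 0}, {"xyz": [-2, 0, 0], "turn": 0}, {"xyz": [0, 0, 0], "turn": 0}]}}

```text
t: 20.7
eef_pos: [0.389, -0.2868, 0.1068]
tool_rot: [0.215, 3.134, -0.001]
ft_force: [-1.3, -1.8, 0.6]
finger_gap: 0.0006
finger_force: 0.6
```

Request:
{"method": "send_rows", "body": {"deltas": [{"xyz": [-2, 0, 0], "turn": 0}, {"xyz": [-2, 0, 0], "turn": 0}, {"xyz": [0, 0, 0], "turn": 0}]}}

```text
t: 21.0
eef_pos: [0.3931, -0.2872, 0.1067]
tool_rot: [0.215, 3.134, -0.0]
ft_force: [-0.0, -1.0, 0.3]
finger_gap: 0.0004
finger_force: 0.3
```

The load dropped to zero, so the lever should have snapped over. I'll retract and verify.

Request:
{"method": "send_rows", "body": {"deltas": [{"xyz": [6, 0, 0], "turn": 0}, {"xyz": [12, 0, 0], "turn": 0}, {"xyz": [10, 0, -10], "turn": 0}, {"xyz": [0, 0, -30], "turn": 0}, {"xyz": [0, 0, -40], "turn": 0}, {"xyz": [0, 0, -40], "turn": 0}, {"xyz": [0, 0, 0], "turn": 0}]}}

```text
t: 21.7
eef_pos: [0.366, -0.2851, 0.2324]
tool_rot: [0.215, 3.126, -0.012]
ft_force: [-0.7, -1.1, -1.0]
finger_gap: 0.0007
finger_force: 0.0
```

```bash
python3 - <<'E'
from h import *
o=get_obs();print(o['t'],o['eef_pos'],o['ft_force'])
p,d=camera('scene');g=lambda a:cv2.cvtColor(a,cv2.COLOR_RGB2GRAY).astype(int)
G=g(p)
for n in('s1','s2','s4'):
  H=g(np.load(n+'.npz')['p']);print(n,'lever diff',np.abs(G-H)[236:252,358:372].mean().round(1),'dial diff',np.abs(G-H)[240:268,380:410].mean().round(1),'small diff',np.abs(G-H)[228:240,374:386].mean().round(1))
print(G[236:252,358:372])
E
```

```text
21.7 [ 0.36603524 -0.28506406  0.23241899] [-0.65488178 -1.10887411 -0.99445417]
s1 lever diff 7.5 dial diff 9.3 small diff 0.5
s2 lever diff 6.8 dial diff 9.2 small diff 0.4
s4 lever diff 7.8 dial diff 1.4 small diff 1.5
[[182 182 181 181 180 179 178 175 170 169 175 184 190 194]
 [182 182 181 181 180 178 174 169 169 177 188 193 196 196]
 [182 182 181 180 177 171 166 163 172 185 193 196 197 197]
 [182 181 180 176 170 162 156 159 170 183 192 196 197 197]
 [182 180 176 170 164 159 151 151 161 176 190 196 196 197]
 [181 178 171 166 168 168 150 139 149 171 189 196 196 197]
 [178 173 170 172 181 176 147 124 139 171 189 195 195 196]
 [173 173 178 186 190 180 145 115 138 174 190 191 190 194]
 [172 181 188 193 193 180 144 116 143 178 189 183 182 191]
 [179 189 194 195 193 180 144 120 150 181 188 181 181 191]
 [188 193 195 195 192 178 143 125 155 183 190 187 189 194]
 [192 195 195 193 185 168 137 129 158 183 192 193 194 195]
 [194 194 194 190 179 157 133 131 155 181 192 194 195 195]
 [194 194 194 191 180 157 139 137 155 179 191 194 194 194]
 [194 194 194 193 185 169 157 152 163 181 192 194 194 194]
 [193 192 191 192 190 183 177 174 178 188 193 194 194 194]]
```

The lever tip is at about (364.5,239), which is near upright. I'll check whether it has settled.

Request:
{"method": "send_rows", "body": {"deltas": [{"xyz": [0, 0, 0], "turn": 0}, {"xyz": [0, 0, 0], "turn": 0}, {"xyz": [0, 0, 0], "turn": 0}]}}

```text
t: 22.05
eef_pos: [0.3645, -0.2828, 0.2256]
tool_rot: [-0.215, -3.132, -0.003]
ft_force: [0.2, 1.1, 0.6]
finger_gap: 0.0004
finger_force: 0.0
```

```bash
python3 - <<'E'
from h import *
p,d=camera('scene');print(cv2.cvtColor(p,cv2.COLOR_RGB2GRAY)[236:252,358:372]);print(steps(PV-.02*X,.107,172.1))
E
```

```text
[[182 182 181 180 180 179 178 174 170 169 175 184 190 194]
 [182 182 182 181 179 178 174 169 170 178 188 194 196 196]
 [182 182 181 180 177 171 165 164 172 185 193 196 197 196]
 [182 181 180 176 170 161 155 158 170 183 192 196 197 197]
 [182 180 177 170 163 159 151 151 161 176 189 195 197 197]
 [181 177 171 166 168 168 149 139 148 171 189 195 196 196]
 [178 173 170 173 181 176 147 124 139 170 189 195 195 196]
 [173 173 178 186 190 180 145 115 138 174 190 191 190 194]
 [172 181 189 193 193 181 144 116 144 178 189 183 182 190]
 [179 189 194 195 194 181 144 121 149 181 188 180 181 191]
 [188 193 195 195 192 178 143 125 155 183 190 187 189 194]
 [193 194 195 192 185 168 137 128 157 183 192 193 194 196]
 [194 194 194 190 178 157 133 130 155 180 192 194 194 195]
 [194 194 194 191 180 158 139 137 154 179 191 194 194 194]
 [194 194 194 193 185 170 156 152 163 181 192 194 194 194]
 [193 192 191 192 190 182 177 174 178 188 193 194 194 194]]
(array([-20.5,  -0.2, 118.7]), np.float64(0.001), np.float64(172.1581028848856))
```

The lever has stopped balanced near upright, so I'll push it further.

Request:
{"method": "send_rows", "body": {"deltas": [{"xyz": [0, 0, 25], "turn": 0}, {"xyz": [0, 0, 30], "turn": 0}, {"xyz": [0, 0, 30], "turn": 0}, {"xyz": [0, 0, 22], "turn": 0}, {"xyz": [0, 0, 12], "turn": 0}, {"xyz": [-6, 0, 0], "turn": 0}, {"xyz": [-6, 0, 0], "turn": 0}, {"xyz": [-6, 0, 0], "turn": 0}, {"xyz": [-4, 0, 0], "turn": 0}, {"xyz": [-4, 0, 0], "turn": 0}, {"xyz": [-3, 0, 0], "turn": 0}, {"xyz": [-3, 0, 0], "turn": 0}, {"xyz": [0, 0, 0], "turn": 0}]}}

```text
t: 23.4
eef_pos: [0.3971, -0.2878, 0.1078]
tool_rot: [0.214, 3.134, -0.0]
ft_force: [0.4, 0.0, -0.6]
finger_gap: 0.0004
finger_force: 0.0
```

Request:
{"method": "send_rows", "body": {"deltas": [{"xyz": [-2, 0, 0], "turn": 0}, {"xyz": [-2, 0, 0], "turn": 0}, {"xyz": [0, 0, 0], "turn": 0}]}}

```text
t: 23.7
eef_pos: [0.4009, -0.2883, 0.1078]
tool_rot: [0.215, 3.134, -0.0]
ft_force: [0.5, 0.3, -0.0]
finger_gap: 0.0004
finger_force: 0.0
```

Request:
{"method": "send_rows", "body": {"deltas": [{"xyz": [-2, 0, 0], "turn": 0}, {"xyz": [-2, 0, 0], "turn": 0}, {"xyz": [0, 0, 0], "turn": 0}]}}

```text
t: 24.0
eef_pos: [0.4049, -0.2889, 0.1077]
tool_rot: [0.214, 3.134, -0.0]
ft_force: [-0.1, -0.8, -0.9]
finger_gap: 0.0008
finger_force: 0.0
```

Request:
{"method": "send_rows", "body": {"deltas": [{"xyz": [8, 0, 0], "turn": 0}, {"xyz": [15, 0, 0], "turn": 0}, {"xyz": [15, 0, -10], "turn": 0}, {"xyz": [0, 0, -30], "turn": 0}, {"xyz": [0, 0, -40], "turn": 0}, {"xyz": [0, 0, -40], "turn": 0}, {"xyz": [0, 0, 0], "turn": 0}, {"xyz": [0, 0, 0], "turn": 0}]}}

```text
t: 24.8
eef_pos: [0.3667, -0.2836, 0.2281]
tool_rot: [0.215, 3.133, -0.002]
ft_force: [-1.5, -1.1, -0.4]
finger_gap: 0.0005
finger_force: 0.0
```

```bash
python3 - <<'E'
from h import *
p,d=camera('scene');g=lambda a:cv2.cvtColor(a,cv2.COLOR_RGB2GRAY).astype(int)
G=g(p)
for n in('s1','s2','s4'):
  H=g(np.load(n+'.npz')['p']);print(n,'lever diff',np.abs(G-H)[236:252,358:372].mean().round(1),'dial diff',np.abs(G-H)[240:268,380:410].mean().round(1),'small diff',np.abs(G-H)[228:240,374:386].mean().round(1))
print(G[236:252,358:372],get_obs()['t'])
E
```

```text
s1 lever diff 0.3 dial diff 9.3 small diff 0.3
s2 lever diff 10.6 dial diff 9.2 small diff 0.3
s4 lever diff 11.5 dial diff 1.6 small diff 1.6
[[183 182 181 181 180 179 178 175 169 165 172 181 189 194]
 [182 181 181 181 179 178 175 169 165 166 175 185 193 196]
 [182 182 181 180 177 173 169 167 165 165 168 178 191 196]
 [182 181 180 176 170 167 169 170 162 155 154 167 187 195]
 [181 180 176 169 166 170 178 176 157 140 138 158 184 195]
 [181 177 171 166 170 182 187 177 151 131 135 161 186 195]
 [178 173 170 173 184 190 189 174 146 131 145 171 188 195]
 [173 173 178 186 192 194 188 168 142 137 158 177 187 193]
 [172 180 189 193 195 194 184 161 140 148 168 176 180 190]
 [179 188 194 195 195 192 178 153 142 159 176 177 181 191]
 [187 193 195 195 192 186 170 147 147 172 185 186 189 194]
 [192 195 195 192 186 176 159 143 152 178 190 193 194 196]
 [194 194 194 191 179 162 149 143 154 178 191 194 195 195]
 [194 194 194 191 180 159 145 143 155 179 191 194 194 194]
 [194 194 194 192 185 170 158 154 164 182 192 194 194 194]
 [193 192 191 192 190 183 177 175 178 188 193 194 194 194]] 24.85
```

The lever matches its start (operate) picture, the dial is unchanged since the fourth click, and the small dial is unmoved. Handing in.

```bash
python3 -c "
from station import *
print(close_job())"
```

```text
the job is handed in; nothing more can be done
None
```

I handed the job in at about 25 s of the 64 s: by the camera images the lever went to standby, the dial moved four clicks anticlockwise, and the lever is back at operate (it stopped near upright on the first return push and needed a second); no verdict was returned, and the fourth click is read from the image because I never saw the force drop on it.

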